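Put the stapler away in the part-filled counter box and hook it shut

ROBOT

A 7-joint arm with a two-finger parallel gripper is mounted at the origin on a cart in front of the work surface, level with it; the furniture and walls round the work are solid. World frame = base frame: x ahead of the robot, y to its left, z up, the work surface at z = 0. Lengths are in m, angles in rad, forces in N, time in s.
With the tool pointing down it reaches from about 0.4 to 0.9 m from the base axis. Payload 5.6 kg.
Tool frame: the origin (TCP) lies at the very end of the fingers, on their centre line; the grasp point (between the pads) lies 19 mm behind it; y points along the fingers, z is the direction in which the jaws open and shut, and the axes are right-handed (so a half turn about y gives the same grasp; the last joint's range is limited). The gripper opens to 92 mm and grips with 3 to 60 N. Pads are 20 mm wide; open, the fingers measure 128 mm over their backs; the gripper's body (75 mm by 189 mm) begins 69 mm behind the grasp point.
Start: joints at [-1.288, 0.468, -0.012, 1.603, 0.006, 1.071, -0.056], TCP at [0.208, 0.616, 0.215] pointing down, gripper open.
Joint ranges: [-2.53, 2.53], [-0.31, 2.02], [-1.57, 1.55], [0.28, 2.44], [-1.29, 4.43], [0.15, 1.84], [-2.92, 2.92]. Speed limits (rad/s): [2.57, 2.57, 3.14, 3.14, 3.14, 3.14, 3.14].

INTERFACE

Orientations are given as a unit quaternion [x, y, z, w].
In Python, from cell import state, camera, close_job, look_for, outline_of, pinpoint gives the robot as it stands. The module is installed in compiled form; this text tells all that it offers.
- The arm moves only by the tool drive_tool, never from a script. Its argument "series" is one flat list of numbers, 7 for each row, row after row: the turn, a rotation vector about the tool's x, y, z in rad, then the shift along the tool's x, y, z in mm, then the opening, from 0 (shut) to 1 (fully open). In form: [wx, wy, wz, dx, dy, dz, jaw, wx, wy, wz, dx, dy, dz, jaw, ...]. A call has exactly 5 rows; each row shifts and turns the commanded pose from where the row before left it, along the tool's axes as they then stand; what a row does not reach is not made up. A row lasts 1/10 s, in which the tool goes at most 50 mm and 8.59 degrees, less where a joint would pass 70% of its speed; a pose out of reach is approached as far as the arm can. A call with a gripper value outside its range is refused whole. The fingers move at their own pace and stop on an object; the grip force is fixed at half the most. Time passes only in rows, so rows that do not move let the fingers close, or fill a call up. It gives the time, the measured TCP pose, the force and the opening at its end, in the units of the state.
- state(): the state, without advancing time (a new reading comes with each control period).
- camera(name): name is "scene" or "top"; returns a dict with "frame" (420x560x3 uint8, red, green, blue), "fx", "fy", "cx", "cy" (pixels), "k1" (the pictures are not rectified: a ray, as slopes to the right and down, at radius r is drawn at 1 + k1 r^2 times it, then the intrinsics apply), "R" (3x3) and "t" (3): a world point X has camera coordinates R X + t. Camera axes: x right, y down, z forward; pixel columns grow to the right and rows downward; lengths in m; the calibration is good to about 2 mm. A picture is of the moment at which its call begins. There is no depth.
- close_job(): hands the job in, once; it reports no verdict.
Trained networks look in a picture, given as the dict that the camera call returned (one of the last four; its "shot" number tells which), for a name from the list of things; names that differ only in an ending like _2 or _b are one class to them, and where a whole thing is asked for, a point or a joint stands for the part that bears it (a point fixed in the world has none). Each returns a list of dicts, best first, with "confidence" (0 to 1); they miss things now and then, are a little off and sometimes report something else, mostly with a low value. They report only what shows in the picture. A call takes as long as a camera call.
- look_for(picture, query): "pixel" ([column, row] in pixels, amid what is visible of it).
- outline_of(picture, query): "mask" (420x560 bool, what is visible of it) and "pixel" ([column, row] in pixels, amid what is visible of it).
- pinpoint(picture, query): "pixel" ([column, row] in pixels: a listed point, or the origin of a listed thing).
The state is a dict: "time_s": time; "qpos": joint angles; "qd": joint speeds; "joint_efforts": joint torques, N m; "eef_pos": TCP position; "tcp_rot": TCP orientation; "force": force on the tool from outside, world axes, zero at the start; "ft_torque": the same for the moment, N m; "finger_gap": finger opening in m.
Only numpy, scipy, OpenCV 4.12 (cv2) and the standard library are available. Lean on these libraries where they do the work, as an engineer would, in place of code of your own. Each camera call takes 0.05 s, during which the arm holds its last target. There are 200 camera calls.

TASK

Put the green stapler away in the open well of the wooden counter box: it is part full and you cannot tell how full, so lower the stapler, flat and lying along the box, until you feel it rest on what is inside, and only then let go; do not drop it or press it down hard. Then push the sliding cover fully shut, and after that swing the brass hook fully closed round its stud. Leave the other things on the counter where they stand.

Things in the scene. Friction and masses are not known exactly. Their poses are not given: they have to be found in the camera images.
- stapler_center (a point): Pale green desk stapler lying on its base, 132 mm long (own y), 33 wide (x), 34 high, 0.15 to 0.3 kg; point at its centre, 17 mm above its underside. Base plate 32 mm wide, 4 thick; above it the fixed arm, 18 mm wide from 10 to 34 mm up: take it across the arm, tips above the plate. Tape runner at its -x side and gold clip at +x lie parallel, nearest edges 50 mm or more from its centre line.
- counter_box: Wooden counter box, fixed, outside 140 mm (x) by 350 (y) by 85 high; origin at the centre of its underside on the counter, z up, y along its length, -x its front; turned 0.32 to 0.45 rad clockwise. Open well from y = -147 to +8 mm, closed compartment from there to y = +175. Rails along the front and back rims, inner faces at x = -65 and +65 mm, rise to 100 mm and guide the cover.
- well_mouth (a point): Centre of the well's mouth, level with its wall tops, 85 mm above the counter; axes as the box. Inside 120 mm (x) by 155 mm (y), bottom at 10 mm. A level stack of paper pads covers the whole bottom to an unknown height, its top 18 to 44 mm above the counter; it gives about 1 mm for each 2 N. Under the shut cover there is room up to 86 mm.
- cover (a joint): Sliding cover of the box, a 126 x 163 x 8 mm light wooden board in the rails, top at 94 mm: metres open along the box's +y; 0 = fully shut over the well, 0.158 = fully open, starts at 0.154 to 0.158. It slides with about 2 N of friction and stays where it is left.
- cover_rib (a point): Centre of the dark wooden rib that stands across the cover for pushing it: 80 mm long (box x), 14 mm thick (box y), 26 mm tall, from 94 to 120 mm above the counter (this point at 107 mm). Push it along the box's -y; it moves with the cover.
- hook (a joint): Brass swivel hook on the box's -y end: angle in rad about the vertical; 0 = fully closed, shank pointing to the box's +y, beside the stud of the shut cover (a stop ends it there); grows anticlockwise seen from above as it opens towards the box's -x, stop at 2.4; starts at 1.75 to 2.1, clear of the well (below 1.6 its tip overhangs it). Friction about 0.03 N m; stays where it is left.
- hook_knob (a point): Point on the axis of the hook's upright black knob, 12 mm in diameter, standing 105 to 139 mm above the counter (this point at 129 mm), 42 mm from the pivot. Push it round sideways.
- hook_pivot (a point): The hook's vertical pivot axis, at x = 35 mm, y = -161 mm on the box, 104 mm above the counter (brass boss, top at 112 mm). The stud that the hook closes round stands on the cover, top at 112 mm; with the cover shut it is 54 mm from the pivot along the box's +y and 9 mm towards its +x.
- pen_glass_center (a point): Glass of colourful felt pens, 70 x 90 mm, 168 mm tall with its pens, standing off the stapler's -y end; point on its axis 49 mm up. Leave it alone.
- tape_runner_center (a point): Blue tape runner lying flat, 17 x 82 x 24 mm; point at its centre, 12 mm up. Leave it alone.
- gold_clip_center (a point): Gold metal desk clip lying flat, 28 x 82 x 33 mm; point 13 mm up. Leave it alone.
- brass_cup_center (a point): Brass cup of pencils, 52 x 58 mm, 189 mm tall; point 50 mm up. Leave it alone.
- cone_stand_center (a point): Brass cone with an upright dark pen, 49 mm across, 168 mm tall; point 24 mm up. Leave it alone.

How it is judged:
On the way, in this order (a step that is already met when the one before it is completed fails the run):
1. the stapler, still held, is flat in the well and rests on what is inside (x of stapler_center in the frame of counter_box between -0.055 and 0.055 m and y of stapler_center in the frame of counter_box between -0.135 and -0.005 m and z of stapler_center in the frame of counter_box between 0.012 and 0.07 m and angle between stapler_center's own z axis and vertical below 0.3 rad and contact force between stapler and counter_box above 0.3 N and contact force between the fingers and stapler above 0.3 N and linear speed of stapler below 0.06 m/s), for 0.1 s.
2. the stapler lies released in the well and the cover is fully shut (x of stapler_center in the frame of counter_box between -0.055 and 0.055 m and y of stapler_center in the frame of counter_box between -0.135 and -0.005 m and z of stapler_center in the frame of counter_box between 0.012 and 0.07 m and angle between stapler_center's own z axis and vertical below 0.3 rad and value of joint cover below 0.005 m and contact force between the fingers and stapler below 0.05 N), for 0.1 s.
3. the hook is swung fully closed, with the cover shut (value of joint hook below 0.08 rad and value of joint cover below 0.005 m), for 0.1 s.
At the end, for the whole second after the job is handed in: The stapler lies flat (within 0.3 rad) and at rest in the well, wholly below its rim, the cover is shut to within 5 mm and the hook closed to within 0.08 rad (all of step 3 and x of stapler_center in the frame of counter_box between -0.055 and 0.055 m and y of stapler_center in the frame of counter_box between -0.135 and -0.005 m and z of stapler_center in the frame of counter_box between 0.012 and 0.07 m and angle between stapler_center's own z axis and vertical below 0.3 rad and linear speed of stapler below 0.02 m/s and contact force between the fingers and stapler below 0.05 N); the robot touches nothing.
It fails at once if the stapler is dropped (moves faster than 0.3 m/s while no finger touches it) (contact force between the fingers and stapler below 0.02 N and linear speed of stapler above 0.3 m/s).
It fails at once if the stapler is pressed into the box with more than 25 N (contact force between stapler and counter_box above 25 N).
It fails at once if a bystander (glass of pens, tape runner, gold clip, brass cup, cone stand) is moved more than 25 mm or tipped more than 0.4 rad (distance of any of pen_glass_center, tape_runner_center, gold_clip_center, brass_cup_center, cone_stand_center from where it was at the start of the episode above 0.025 m or angle between any of pen_glass_center, tape_runner_center, gold_clip_center, brass_cup_center, cone_stand_center's own z axis and vertical above 0.4 rad).
It also fails if it takes over 64 s, if anything falls off the work surface, if the arm or the gripper's body presses on something with over 40 N, if the wrist force passes 120 N, or if a joint passes its speed limit or range.

## Working session

There is one attempt and no reset: what is moved stays moved. The work goes in short steps, Python scripts to look and compute and a tool call to move; the robot and the scene stay as the last step left them, time stands still between calls to the robot, and variables do not carry over. Pictures are saved under pics/ and viewed, about 8 in all and at most 12, crops included, and the job is handed in when it is done.

Besides the shell and the picture viewer there is one more tool, called after "Emit:" by a JSON object that holds its "op" and its "data", one argument or row to a line. drive_tool: Moves the arm, as the interface text tells. Its arguments: {"type":"object","properties":{"series":{"type":"array","items":{"type":"number"}}},"required":["series"]}

```bash
mkdir -p pics; cat > h.py <<'E'
import numpy as np, cv2
from cell import state, camera, close_job, look_for, outline_of, pinpoint
from scipy.spatial.transform import Rotation as Ro
from scipy.optimize import least_squares
def und(c,p):
    d=np.array([(p[0]-c['cx'])/c['fx'],(p[1]-c['cy'])/c['fy']]);u=d.copy()
    for _ in range(20): u=d/(1+c['k1']*(u@u))
    return u
def ray(c,p):
    u=und(c,p);R=np.array(c['R']);t=np.array(c['t'])
    return -R.T@t, R.T@np.array([u[0],u[1],1])
def atz(c,p,z):
    o,d=ray(c,p); return o+d*(z-o[2])/d[2]
def tri(cs,ps):
    A=np.zeros((3,3));b=np.zeros(3)
    for c,p in zip(cs,ps):
        o,d=ray(c,p);d=d/np.linalg.norm(d);M=np.eye(3)-np.outer(d,d);A+=M;b+=M@o
    return np.linalg.solve(A,b)
def proj(c,X):
    x=np.array(c['R'])@np.array(X)+np.array(c['t']);u=x[:2]/x[2];u=u*(1+c['k1']*(u@u))
    return np.array([c['fx']*u[0]+c['cx'],c['fy']*u[1]+c['cy']])
def save(c,n): cv2.imwrite('pics/'+n+'.png',np.array(c['frame'])[:,:,::-1])
E
python3 - <<'E'
from h import *
s=state();print({k:np.round(v,3) for k,v in s.items()})
cs=[camera('scene'),camera('top')]
f=np.hstack([np.array(c['frame']) for c in cs]);
for c,n in zip(cs,['s0','t0']): save(c,n); print(n,np.round(-np.array(c['R']).T@np.array(c['t']),3))
Z=dict(stapler_center=.017,counter_box=0,well_mouth=.085,cover_rib=.107,hook_knob=.129,hook_pivot=.104,pen_glass_center=.049,tape_runner_center=.012,gold_clip_center=.013,brass_cup_center=.05,cone_stand_center=.024)
for k,z in Z.items():
    ps=[]
    for c in cs:
        r=pinpoint(c,k); ps.append(r[0] if r else None)
    o=[k]+[ (np.round(p['pixel']),round(p['confidence'],2),np.round(atz(c,p['pixel'],z)[:2],3)) if p else None for c,p in zip(cs,ps)]
    if all(ps): o.append(np.round(tri(cs,[p['pixel'] for p in ps]),3))
    print(*o)
for c in cs:
    r=outline_of(c,'stapler_center')
    if r:
        q=cv2.minAreaRect(np.argwhere(r[0]['mask'])[:,::-1].astype(np.float32)); print([np.round(atz(c,p,.02)[:2],3) for p in cv2.boxPoints(q)])
E
```

```text
{'time_s': np.float64(0.0), 'qpos': array([-1.288,  0.468, -0.012,  1.604,  0.006,  1.071, -0.056]), 'qd': array([-0.001, -0.   ,  0.   ,  0.   ,  0.002,  0.001,  0.001]), 'joint_efforts': array([-0.0000e+00, -5.2057e+01, -1.3000e-02, -2.4375e+01, -5.7000e-02,
        1.7000e-02,  0.0000e+00]), 'eef_pos': array([0.208, 0.615, 0.214]), 'tcp_rot': array([ 0.698, -0.115,  0.115, -0.697]), 'force': array([ 0.291,  0.305, -0.648]), 'ft_torque': array([-0.007,  0.021,  0.038]), 'finger_gap': np.float64(0.092)}
s0 [-0.187 -0.584  0.625]
t0 [ 0.306 -0.168  1.035]
stapler_center (array([329., 269.]), 0.85, array([ 0.477, -0.306])) (array([315., 231.]), 0.71, array([ 0.463, -0.294])) [ 0.467 -0.301  0.021]
counter_box (array([189., 220.]), 0.59, array([0.5  , 0.136])) (array([150., 222.]), 0.95, array([0.495, 0.147])) [ 0.499  0.143 -0.002]
well_mouth (array([200., 205.]), 0.83, array([0.473, 0.06 ])) (array([169., 225.]), 0.91, array([0.47 , 0.073])) [0.474 0.069 0.081]
cover_rib (array([160., 171.]), 0.94, array([0.542, 0.263])) (array([ 86., 195.]), 0.61, array([0.543, 0.27 ])) [0.545 0.27 
[... 514 characters left out ...]
 251.]), 0.65, array([ 0.41 , -0.268])) [ 0.408 -0.266  0.014]
gold_clip_center (array([157., 170.]), 0.62, array([0.67 , 0.428])) (array([325., 202.]), 0.69, array([ 0.542, -0.325])) [ 0.331 -0.187  0.378]
brass_cup_center (array([300., 281.]), 0.57, array([ 0.378, -0.284])) (array([386., 164.]), 0.7, array([ 0.635, -0.485])) [ 0.487 -0.364  0.11 ]
cone_stand_center (array([434., 278.]), 0.57, array([ 0.553, -0.525])) (array([398., 196.]), 0.88, array([ 0.555, -0.521])) [ 0.556 -0.524  0.02 ]
[array([ 0.473, -0.244]), array([ 0.523, -0.249]), array([ 0.449, -0.362]), array([ 0.406, -0.354])]
[array([ 0.491, -0.234]), array([ 0.519, -0.253]), array([ 0.446, -0.362]), array([ 0.418, -0.343])]
```

View pics/s0.png

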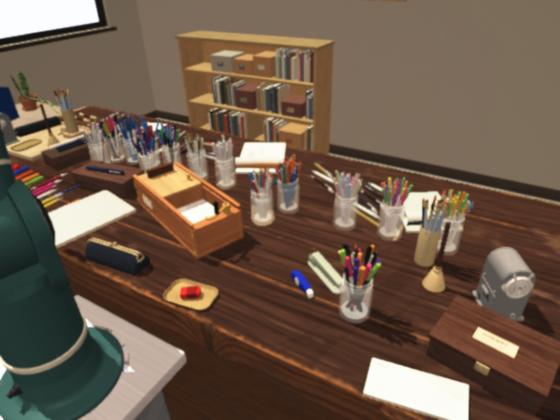

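View pics/t0.png

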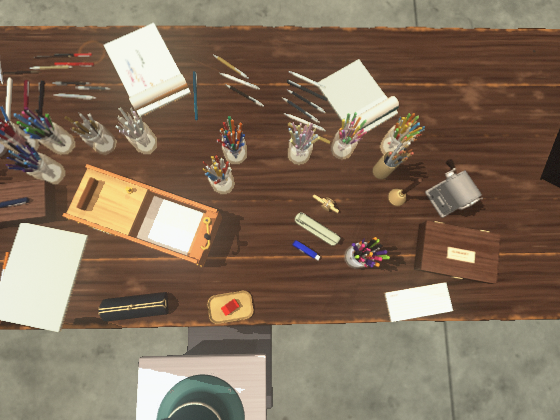

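The scene view shows the box at (190,205), the stapler at (325,270) with the blue runner at (302,284), and the pen glass at (355,285). In the top view the box runs from (87,166) to (205,262), with the hook at (208,232) and the stapler at (318,229). I'll fit the box pose and check it with an overlay.

```bash
python3 - <<'E'
from h import *
cs=[camera('scene'),camera('top')]
L=dict(counter_box=(0,0,0),well_mouth=(0,-.0695,.085),hook_pivot=(.035,-.161,.104))
obs=[]
for c in cs:
    for k,X in L.items():
        for r in pinpoint(c,k)[:1]: obs.append((c,X,r['pixel']))
def W(p,X):
    co,si=np.cos(p[2]),np.sin(p[2]);return np.array([p[0]+co*X[0]-si*X[1],p[1]+si*X[0]+co*X[1],X[2]])
f=lambda p:np.concatenate([proj(c,W(p,X))-q for c,X,q in obs])
s=least_squares(f,[.497,.143,-.38],loss='soft_l1');print(s.x,np.round(f(s.x),1))
for c in cs:
  for k in ['cover_rib','hook_knob']:
    w=atz(c,pinpoint(c,k)[0]['pixel'],dict(cover_rib=.107,hook_knob=.129)[k])
    d=w[:2]-s.x[:2];co,si=np.cos(s.x[2]),np.sin(s.x[2]);b=np.array([co*d[0]+si*d[1],-si*d[0]+co*d[1]]);print(k,b)
    if k=='hook_knob': v=b-[.035,-.161];print('ang',np.arctan2(-v[0],v[1]),np.hypot(*v))
ims=[]
for c,(x0,y0,w) in zip(cs,[(110,140,160),(50,140,190)]):
    im=np.array(c['frame'])[:,:,::-1].copy();S=3 if w==160 else 3
    crop=cv2.resize(im[y0:y0+140,x0:x0+w],None,fx=S,fy=S,interpolation=2)
    for h,Y,X,col in [(.1,.175,.07,(0,255,0)),(0,.175,.07,(255,255,0))]:
        P=np.array([(proj(c,W(s.x,(a,b,h)))+.5-[x0,y0])*S for a,b in [(X,Y),(-X,Y),(-X,-Y),(X,-Y)]]).astype(np.int32)
        cv2.polylines(crop,[P],True,col,1)
    ims.append(crop)
H=max(i.shape[1] for i in ims)
cv2.imwrite('pics/ov.png',np.vstack([cv2.copyMakeBorder(i,0,0,0,H-i.shape[1],0) for i in ims])[:, :] )
st=state();R=Ro.from_quat(st['tcp_rot']).as_matrix();print(np.round(R,3))
E
python3 -c "
import cv2;i=cv2.imread('pics/ov.png');print(i.shape);cv2.imwrite('pics/ov.png',cv2.resize(i,None,fx=.71,fy=.71,interpolation=3))"
```

```text
[ 0.49592965  0.14273364 -0.33845398] [-0.8  2.5 -4.4 -1.8  2.5  1.5  0.5 -0.3 -1.8 -3.1  0.8  0.4]
cover_rib [0.00213093 0.14285107]
hook_knob [ 0.00395954 -0.17781841]
ang 2.0673393500199655 0.03530395679871465
cover_rib [0.00048083 0.13150315]
hook_knob [-0.00247175 -0.18012704]
ang 2.042760143590451 0.04207108176633911
[[ 0.947  0.     0.32 ]
 [-0.32   0.     0.947]
 [ 0.    -1.     0.   ]]
(840, 570, 3)
```

View pics/ov.png

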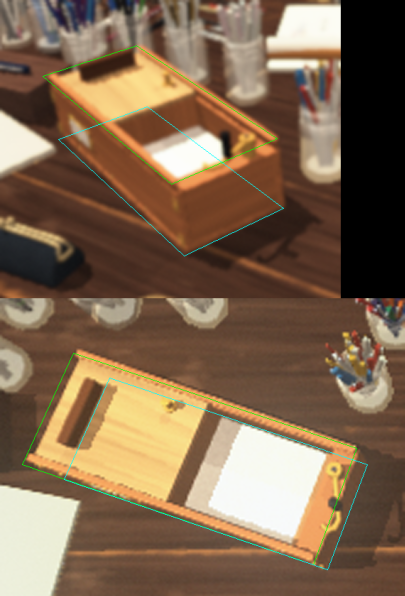

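```bash
python3 - <<'E'
from h import *
cs=[camera('scene'),camera('top')]
def W(p,X):
    co,si=np.cos(p[2]),np.sin(p[2]);return np.array([p[0]+co*X[0]-si*X[1],p[1]+si*X[0]+co*X[1],X[2]])
im=[cv2.cvtColor(np.array(c['frame']),cv2.COLOR_RGB2HSV) for c in cs]
ms=[outline_of(c,'counter_box')[0] for c in cs]; mc=[outline_of(c,'cover') for c in cs]
M=[]
for c,m,k in zip(cs,ms,mc):
    a=m['mask'].copy()
    if k: a|=k[0]['mask']
    M.append(cv2.morphologyEx(a.astype(np.uint8),cv2.MORPH_CLOSE,np.ones((25,25))))
V=[(a,b,h) for a in(-.07,.07) for b in(-.175,.175) for h in (0,.085)]+[(a,b,.1) for a in(-.07,.07) for b in(-.145,.175)]
def iou(p):
    t=0
    for c,m in zip(cs,M):
        P=np.array([proj(c,W(p,X)) for X in V]);h=cv2.convexHull((P*16).astype(np.int32))
        z=np.zeros_like(m);cv2.fillConvexPoly(z,h,1,shift=4);t+=(z&m).sum()/(z|m).sum()
    return -t
from scipy.optimize import minimize
for w in [0]:
    r=minimize(iou,[.496,.143,-.36],method='Nelder-Mead',options=dict(initial_simplex=[[.496,.143,-.36],[.506,.143,-.36],[.496,.153,-.36],[.496,.143,-.42]]))
    print(r.x,r.fun)
p=r.x
for c in cs:
  for k,z in [('cover_rib',.107),('hook_knob',.129),('hook_pivot',.104),('well_mouth',.085)]:
    d=atz(c,pinpoint(c,k)[0]['pixel'],z)[:2]-p[:2];co,si=np.cos(p[2]),np.sin(p[2]);print(k,np.round([co*d[0]+si*d[1],-si*d[0]+co*d[1]],4))
ims=[]
for c,(x0,y0) in zip(cs,[(110,140),(50,140)]):
    S=3;crop=cv2.resize(np.array(c['frame'])[y0:y0+140,x0:x0+190,::-1],None,fx=S,fy=S,interpolation=2)
    for h,ya,yb,X,col in [(.085,-.175,.175,.07,(0,255,0)),(.1,-.175,.175,.065,(255,0,0)),(.085,-.147,.008,.06,(255,0,255))]:
        P=np.array([(proj(c,W(p,(a,b,h)))+.5-[x0,y0])*S for a,b in [(X,yb),(-X,yb),(-X,ya),(X,ya)]]).astype(np.int32)
        cv2.polylines(crop,[P],True,col,1)
    ims.append(crop)
cv2.imwrite('pics/ov2.png',cv2.resize(np.vstack(ims),None,fx=.71,fy=.71,interpolation=3))
E
```

```text
[ 0.49994745  0.14226157 -0.3527292 ] -1.9249336258104859
cover_rib [-0.0106  0.1253]
hook_knob [ 0.0066 -0.1816]
hook_pivot [ 0.039  -0.1548]
well_mouth [ 0.0016 -0.0835]
cover_rib [-0.0003  0.1371]
hook_knob [ 0.0013 -0.1773]
hook_pivot [ 0.0332 -0.1643]
well_mouth [-0.0015 -0.0716]
```

View pics/ov2.png

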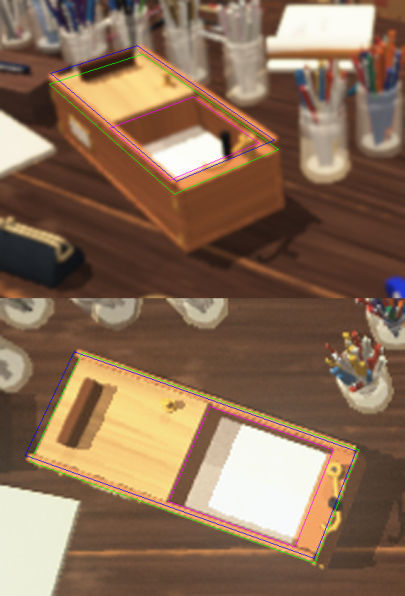

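The refined fit lines up: box at (0.500, 0.142), yaw −0.353. The purple well outline sits on the well in both views. Next I swing over to the stapler.

Emit:
{"op": "drive_tool", "data": {
  "series": [0,0,0,0,-50,0,0.55,0,0.0764,0,50,0,-4,0.55,0,0.0764,0,50,0,-4,0.55,0,0.0764,0,50,0,-4,0.55,0,0.0764,0,50,0,-4,0.55]
}}

```text
time_s: 3.1
eef_pos: [0.3826, 0.5158, 0.2648]
tcp_rot: [-0.672, 0.22, -0.221, 0.672]
force: [-0.2, 0.4, -0.2]
finger_gap: 0.0539
```

Emit:
{"op": "drive_tool", "data": {
  "series": [0,0.0764,0,50,0,-4,0.55,0,0.0764,0,50,0,-4,0.55,0,0.0764,0,50,0,-4,0.55,0,0.0764,0,50,0,-4,0.55,0,0.0764,0,50,0,-4,0.55]
}}

```text
time_s: 3.6
eef_pos: [0.5436, 0.3261, 0.2647]
tcp_rot: [-0.618, 0.344, -0.344, 0.618]
force: [0.7, 0.5, -0.2]
finger_gap: 0.0506
```

Emit:
{"op": "drive_tool", "data": {
  "series": [0,0.0764,0,50,0,-4,0.55,0,0.0764,0,50,0,-4,0.55,0,0.0764,0,50,0,-4,0.55,0,0.0764,0,50,0,-4,0.55,0,0.0764,0,50,0,-4,0.55]
}}

```text
time_s: 4.1
eef_pos: [0.6222, 0.0902, 0.2647]
tcp_rot: [-0.541, 0.455, -0.455, 0.541]
force: [-0.1, 0.5, 0.6]
finger_gap: 0.0506
```

Emit:
{"op": "drive_tool", "data": {
  "series": [0,0.0764,0,50,0,-4,0.55,0,0.0764,0,50,0,-4,0.55,0,0.0764,0,50,0,-4,0.55,0,0.0764,0,50,0,-4,0.55,0,0.0764,0,50,0,-4,0.55]
}}

```text
time_s: 4.6
eef_pos: [0.6073, -0.1579, 0.2647]
tcp_rot: [0.445, -0.549, 0.55, -0.445]
force: [0.8, 0.3, -0.1]
finger_gap: 0.0503
```

```bash
cat >> h.py <<'E'
def togo(X,yaw):
    s=state();R=Ro.from_quat(s['tcp_rot']).as_matrix();z=R[:,2]
    dy=(yaw-np.arctan2(z[1],z[0])+np.pi)%(2*np.pi)-np.pi
    tilt=R[:,1]
    Rn=Ro.from_rotvec([0,0,dy]).as_matrix()@R
    d=(np.array(X)-s['eef_pos'])*1000
    print('t',s['time_s'],'pos',np.round(s['eef_pos'],4),'gap',s['finger_gap'],'F',np.round(s['force'],2),'| wy',round(-dy,4),'shift now-axes',np.round(R.T@d,1),'after turn',np.round(Rn.T@d,1),'ydir',np.round(tilt,3))
E
python3 - <<'E'
from h import *
cs=[camera('scene'),camera('top')]
for c in cs:
    r=outline_of(c,'stapler_center')
    if not r: continue
    m=r[0]['mask'];print(m.sum(),r[0]['confidence'])
    P=np.array([atz(c,p,.02)[:2] for p in np.argwhere(m)[:,::-1].astype(float)])
    mu=P.mean(0);w,v=np.linalg.eigh(np.cov(P.T));print('centroid',mu,'yaw',np.degrees(np.arctan2(v[1,1],v[0,1])),np.sqrt(w*12))
    print('pin',atz(c,pinpoint(c,'stapler_center')[0]['pixel'],.017))
    for k,z in[('tape_runner_center',.012),('gold_clip_center',.013),('pen_glass_center',.049)]:
        q=pinpoint(c,k); print(k,[(round(a['confidence'],2),np.round(atz(c,a['pixel'],z)[:2],3)) for a in q[:2]])
c=cs[1];save(c,'t1')
togo((.466,-.299,.264),np.radians(-33.8))
E
```

```text
718 0.7
centroid [ 0.46106787 -0.30340324] yaw 53.01520595110535 [0.0425329  0.12964586]
pin [ 0.47855798 -0.30091371  0.017     ]
tape_runner_center [(0.65, array([ 0.473, -0.309])), (0.55, array([ 0.415, -0.263]))]
gold_clip_center [(0.35, array([ 0.481, -0.299]))]
pen_glass_center [(0.83, array([ 0.394, -0.399])), (0.38, array([ 0.639, -0.484]))]
551 0.63
centroid [ 0.46923331 -0.29508318] yaw 56.3264480204186 [0.03182687 0.12213785]
pin [ 0.46690875 -0.29518457  0.017     ]
tape_runner_center [(0.74, array([ 0.404, -0.277]))]
gold_clip_center [(0.63, array([ 0.541, -0.324])), (0.21, array([ 0.562, -0.528]))]
pen_glass_center [(0.65, array([ 0.397, -0.407])), (0.32, array([ 0.399, -0.269]))]
t 5.2 pos [ 0.6077 -0.1549  0.2645] gap 0.05036517594692851 F [ 0.58 -0.15 -0.69] | wy 0.3851 shift now-axes [ 169.9    0.5 -109.4] after turn [198.6   0.5 -37.6] ydir [ 0.  0. -1.]
```

Emit:
{"op": "drive_tool", "data": {
  "series": [0,0.1284,0,0,0,0,0.55,0,0.1284,0,0,0,0,0.55,0,0.1284,0,0,0,0,0.55,0,0,0,49,0,-9.3,0.55,0,0,0,49,0,-9.3,0.55]
}}

```text
time_s: 5.7
eef_pos: [0.5374, -0.2261, 0.2641]
tcp_rot: [0.334, -0.623, 0.623, -0.334]
force: [-0.5, -1.4, -0.0]
finger_gap: 0.0507
```

Emit:
{"op": "drive_tool", "data": {
  "series": [0,0,0,49,10,-9.3,0.55,0,0,0,49,20,-9.3,0.55,0,0,0,0,50,0,0.55,0,0,0,0,50,0,0.55,0,0,0,0,50,0,0.55]
}}

```text
time_s: 6.2
eef_pos: [0.4707, -0.2948, 0.0851]
tcp_rot: [0.332, -0.624, 0.625, -0.333]
force: [0.5, -0.3, 0.3]
finger_gap: 0.0507
```

```bash
python3 - <<'E'
from h import *
cs=[camera('scene'),camera('top')]
S=6
# model stapler rectangle overlay with hypothesis, base plate
p=(.468,-.297,np.radians(-33.7))
def W(X):
    co,si=np.cos(p[2]),np.sin(p[2]);return np.array([p[0]+co*X[0]-si*X[1],p[1]+si*X[0]+co*X[1],X[2]])
ims=[]
for c in cs:
    q=proj(c,W((0,0,.02))).astype(int);x0,y0=q[0]-60,q[1]-42
    crop=cv2.resize(np.array(c['frame'])[y0:y0+84,x0:x0+120,::-1],None,fx=S,fy=S,interpolation=2)
    for h,X,col in [(.002,.0165,(0,255,0)),(.034,.009,(0,0,255))]:
        P=np.array([(proj(c,W((a,b,h)))+.5-[x0,y0])*S for a,b in [(X,.066),(-X,.066),(-X,-.066),(X,-.066)]]).astype(np.int32)
        cv2.polylines(crop,[P],True,col,1)
    ims.append(crop)
cv2.imwrite('pics/c2.png',cv2.resize(np.vstack(ims),None,fx=.59,fy=.59,interpolation=3))
togo((.468,-.297,.008),p[2])
E
```

```text
t 6.3 pos [ 0.4661 -0.292   0.0805] gap 0.05055180059944211 F [-0.44  0.79  0.44] | wy -0.0032 shift now-axes [ 3.  72.4  5.2] after turn [ 3.  72.4  5.2] ydir [-0.011  0.005 -1.   ]
```

View pics/c2.png

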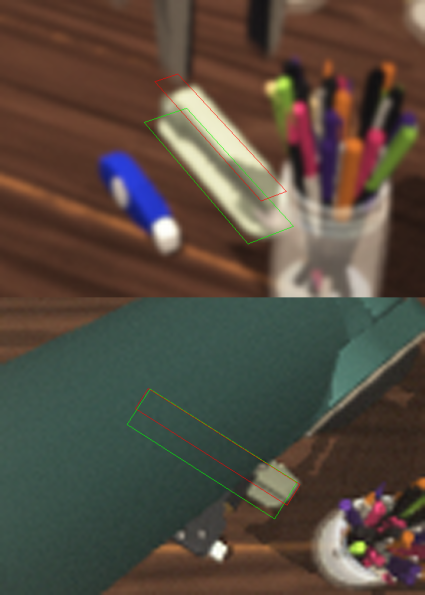

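Emit:
{"op": "drive_tool", "data": {
  "series": [0,0,0,0,0,4,0.55,0,0,0,0,20,0,0.55,0,0,0,0,20,0,0.55,0,0,0,0,15,0,0.55,0,0,0,0,0,0,0.55]
}}

```text
time_s: 6.8
eef_pos: [0.4744, -0.2971, 0.0318]
tcp_rot: [0.332, -0.624, 0.624, -0.333]
force: [-0.0, 0.2, 0.2]
finger_gap: 0.0506
```

```bash
python3 - <<'E'
from h import *
togo((.472,-.299,.009),np.radians(-33.7))
c=camera('scene');q=proj(c,(.47,-.297,.02)).astype(int)
cv2.imwrite('pics/c3.png',cv2.resize(np.array(c['frame'])[q[1]-50:q[1]+50,q[0]-60:q[0]+60,::-1],None,fx=5,fy=5,interpolation=2))
togo((.472,-.299,.009),np.radians(-33.7))
E
```

```text
t 6.8 pos [ 0.4744 -0.2971  0.0318] gap 0.05055334343148637 F [-0.04  0.18  0.16] | wy -0.0032 shift now-axes [ 2.9 22.8 -0.9] after turn [ 2.9 22.8 -0.9] ydir [ 0.001 -0.    -1.   ]
t 6.85 pos [ 0.4745 -0.2975  0.0324] gap 0.050759941739958535 F [ 0.43  0.32 -0.14] | wy -0.0035 shift now-axes [ 2.7 23.4 -1.3] after turn [ 2.7 23.4 -1.3] ydir [ 0.002 -0.001 -1.   ]
```

View pics/c3.png

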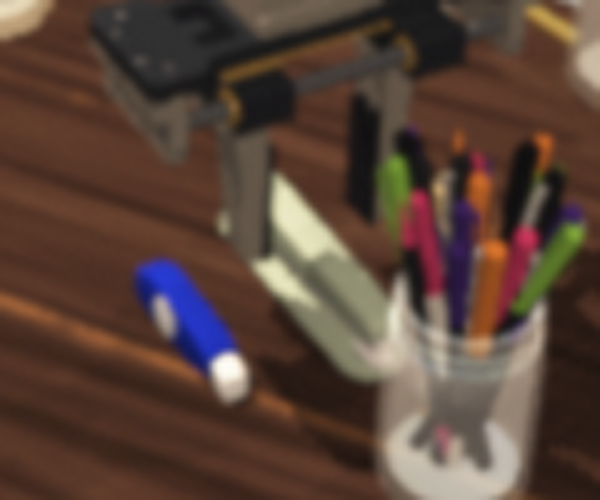

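The fingers straddle the stapler, which runs from (265,180) to (375,380) in the crop, and both are clear of the runner and glass. I'll go down and close.

Emit:
{"op": "drive_tool", "data": {
  "series": [0,0,0,1,8,0,0.55,0,0,0,1,8,0,0.55,0,0,0,0,7,0,0.55,0,0,0,0,0,0,0.55,0,0,0,0,0,0,0]
}}

```text
time_s: 7.35
eef_pos: [0.4723, -0.2988, 0.0079]
tcp_rot: [-0.332, 0.624, -0.624, 0.332]
force: [-0.0, 0.7, 0.8]
finger_gap: 0.0445
```

Emit:
{"op": "drive_tool", "data": {
  "series": [0,0,0,0,0,0,0,0,0,0,0,0,0,0,0,0,0,0,0,0,0,0,0,0,0,0,0,0,0,0,0,0,0,0,0]
}}

```text
time_s: 7.85
eef_pos: [0.4726, -0.2987, 0.0084]
tcp_rot: [0.332, -0.624, 0.624, -0.333]
force: [-0.7, 0.0, 1.3]
finger_gap: 0.0182
```

```bash
python3 -c "
from h import *
togo((.472,-.299,.009),np.radians(-33.7))"
```

```text
t 7.85 pos [ 0.4726 -0.2987  0.0084] gap 0.018200326577326797 F [-0.65  0.05  1.33] | wy -0.0036 shift now-axes [ 0.5 -0.6 -0.3] after turn [ 0.5 -0.6 -0.3] ydir [ 0. -0. -1.]
```

Emit:
{"op": "drive_tool", "data": {
  "series": [0,0,0,0,-10,0,0,0,0,0,0,-30,0,0,0,0,0,0,-50,0,0,0,0,0,0,-50,0,0,0,0,0,0,-50,0,0]
}}

```text
time_s: 8.35
eef_pos: [0.4716, -0.2985, 0.2001]
tcp_rot: [-0.332, 0.624, -0.624, 0.332]
force: [1.2, 0.6, -2.1]
finger_gap: 0.0182
```

Emit:
{"op": "drive_tool", "data": {
  "series": [0,-0.06,0,0,0,0,0,0,-0.12,0,0,0,0,0,0,-0.06,0,0,0,0,0,0,0,0,-20,0,-7,0,0,0,0,-40,0,-14.3,0]
}}

```text
time_s: 8.85
eef_pos: [0.4721, -0.2376, 0.1987]
tcp_rot: [0.403, -0.58, 0.582, -0.403]
force: [1.7, -0.2, -2.6]
finger_gap: 0.0183
```

Emit:
{"op": "drive_tool", "data": {
  "series": [0,0,0,-45,0,-16,0,0,0,0,-45,0,-16,0,0,0,0,-45,0,-16,0,0,0,0,-45,0,-16,0,0,0,0,-45,0,-16,0]
}}

```text
time_s: 9.35
eef_pos: [0.4749, 0.0055, 0.1986]
tcp_rot: [-0.404, 0.58, -0.58, 0.405]
force: [1.5, 0.1, -2.7]
finger_gap: 0.0183
```

Emit:
{"op": "drive_tool", "data": {
  "series": [0,0,0,-40,0,-14.4,0,0,0,0,-20,0,-7.5,0,0,0,0,-8,0,-3,0,0,0,0,0,0,0,0,0,0,0,0,0,0,0]
}}

```text
time_s: 9.85
eef_pos: [0.4756, 0.0745, 0.1982]
tcp_rot: [0.404, -0.58, 0.58, -0.404]
force: [0.0, -0.3, -2.1]
finger_gap: 0.0184
```

```bash
python3 - <<'E'
from h import *
togo((.476,.0768,.2),-.353)
c=camera('scene');save(c,'s4');d=camera('top')
for k in (c,d):
    r=pinpoint(k,'stapler_center')
    if r:
        s=state();print(r[0]['confidence'],r[0]['pixel'],atz(k,r[0]['pixel'],s['eef_pos'][2]+.009))
q=proj(c,state()['eef_pos']).astype(int)
cv2.imwrite('pics/c4.png',cv2.resize(np.array(c['frame'])[q[1]-45:q[1]+75,q[0]-80:q[0]+80,::-1],None,fx=4,fy=4,interpolation=2))
togo((.476,.0768,.2),-.353)
E
```

```text
t 9.85 pos [0.4756 0.0745 0.1982] gap 0.01839946761725841 F [ 0.03 -0.31 -2.09] | wy -0.001 shift now-axes [-2.3 -1.8 -0.4] after turn [-2.3 -1.8 -0.4] ydir [-0.    -0.001 -1.   ]
0.67 [191.3, 160.9] [0.47650153 0.06872762 0.20721722]
0.8 [152.6, 217.6] [0.46559661 0.07803582 0.20719797]
t 10.05 pos [0.4757 0.0747 0.1982] gap 0.018353782981605726 F [-0.57  0.33 -2.81] | wy -0.0014 shift now-axes [-2.  -1.8 -0.5] after turn [-2.  -1.8 -0.4] ydir [ 0. -0. -1.]
```

View pics/c4.png

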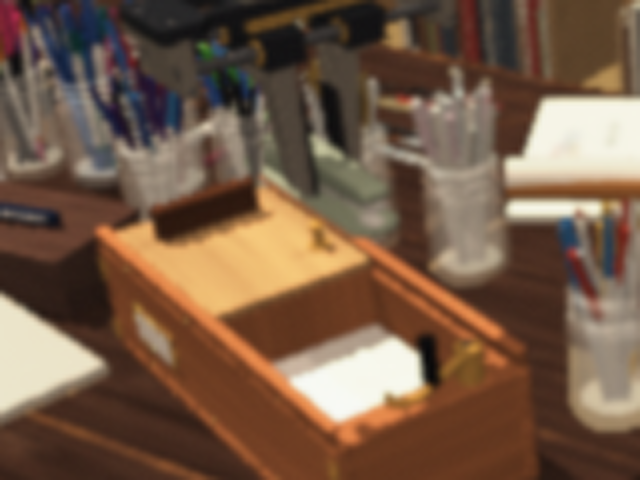

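The stapler is held level, lying at (330,180) in the crop above the box. One number check of where along its length it is held.

```bash
python3 - <<'E'
from h import *
s=state();p=s['eef_pos'];co,si=np.cos(-.353),np.sin(-.353)
W=lambda X:np.array([p[0]+co*X[0]-si*X[1],p[1]+si*X[0]+co*X[1],p[2]-.008+X[2]])
for n in ['scene','top']:
    c=camera(n);r=outline_of(c,'stapler_center')
    if not r: print(n,'none');continue
    m=r[0]['mask'];xy=np.argwhere(m)[:,::-1]
    a=proj(c,W((0,-.066,.015)));b=proj(c,W((0,.066,.015)));u=(b-a)/np.linalg.norm(b-a)
    t=(xy-a)@u; L=np.linalg.norm(b-a); print(n,r[0]['confidence'],m.sum(),'L px',L,'mask along',t.min(),t.max(),'mm shift at ends',t.min()/L*132,(t.max()-L)/L*132)
    hull=cv2.convexHull(np.array([proj(c,W((x,y,z))) for x in(-.016,.016) for y in(-.066,.066) for z in(0,.034)],np.float32))[:,0]
    th=(hull-a)@u;print('model extents',th.min(),th.max())
E
```

```text
scene 0.83 385 L px 31.27179082757902 mask along -5.95713064198163 32.86547920373362 mm shift at ends -25.145385791212508 6.727048886080476
model extents -7.5718701943950695 39.93697552424523
top 0.64 454 L px 60.41452814643306 mask along -2.2657648512212023 32.90767414744777 mm shift at ends -4.950480778998798 -60.09986073325693
model extents -2.1065330161760083 64.69316353736501
```

Emit:
{"op": "drive_tool", "data": {
  "series": [0,0,0,0,15,0,0,0,0,0,0,25,0,0,0,0,0,0,25,0,0,0,0,0,0,15,0,0,0,0,0,0,0,0,0]
}}

```text
time_s: 10.75
eef_pos: [0.4741, 0.0757, 0.1163]
tcp_rot: [-0.406, 0.58, -0.579, 0.403]
force: [0.1, 0.2, -1.5]
finger_gap: 0.0181
```

Emit:
{"op": "drive_tool", "data": {
  "series": [0,0,0,0,15,0,0,0,0,0,0,15,0,0,0,0,0,0,15,0,0,0,0,0,0,10,0,0,0,0,0,0,3,0,0]
}}

```text
time_s: 11.25
eef_pos: [0.4756, 0.0761, 0.0599]
tcp_rot: [-0.405, 0.58, -0.58, 0.405]
force: [-0.1, -1.0, -2.9]
finger_gap: 0.0181
```

```bash
python3 - <<'E'
from h import *
togo((.476,.0768,.06),-.353)
E
```

```text
t 11.25 pos [0.4756 0.0761 0.0599] gap 0.01810985787183577 F [-0.13 -1.03 -2.85] | wy 0.0011 shift now-axes [-0.8 -0.1  0.1] after turn [-0.8 -0.1  0.1] ydir [-0.001 -0.    -1.   ]
```

Emit:
{"op": "drive_tool", "data": {
  "series": [0,0,0,0,1.5,0,0,0,0,0,0,1.5,0,0,0,0,0,0,1.5,0,0,0,0,0,0,1.5,0,0,0,0,0,0,0,0,0]
}}

```text
time_s: 11.75
eef_pos: [0.4757, 0.0762, 0.0542]
tcp_rot: [-0.405, 0.58, -0.58, 0.405]
force: [0.0, 0.2, -1.7]
finger_gap: 0.0181
```

Emit:
{"op": "drive_tool", "data": {
  "series": [0,0,0,0,1.2,0,0,0,0,0,0,1.2,0,0,0,0,0,0,1.2,0,0,0,0,0,0,1.2,0,0,0,0,0,0,0,0,0]
}}

```text
time_s: 12.25
eef_pos: [0.4757, 0.0762, 0.0494]
tcp_rot: [-0.405, 0.58, -0.58, 0.405]
force: [0.1, 0.0, 0.9]
finger_gap: 0.0185
```

Emit:
{"op": "drive_tool", "data": {
  "series": [0,0,0,0,0.8,0,0,0,0,0,0,0.7,0,0,0,0,0,0,0,0,0,0,0,0,0,0,0,0,0,0,0,0,0,0,0]
}}

```text
time_s: 12.75
eef_pos: [0.4757, 0.0762, 0.048]
tcp_rot: [-0.405, 0.58, -0.58, 0.405]
force: [-1.7, -0.4, 3.8]
finger_gap: 0.018
```

Contact: force rose from −2 to +3.8 N at a TCP height of 48 mm, so the stapler's underside is at about 40 mm, within the given range. I'll ease off slightly, open and retreat.

Emit:
{"op": "drive_tool", "data": {
  "series": [0,0,0,0,-0.8,0,0,0,0,0,0,0,0,0,0,0,0,0,0,0,0,0,0,0,0,0,0,0.45,0,0,0,0,0,0,0.45]
}}

```text
time_s: 13.25
eef_pos: [0.4759, 0.0761, 0.0486]
tcp_rot: [0.405, -0.58, 0.58, -0.405]
force: [0.1, -0.6, 0.7]
finger_gap: 0.0321
```

Emit:
{"op": "drive_tool", "data": {
  "series": [0,0,0,0,0,0,0.45,0,0,0,0,0,0,0.45,0,0,0,0,-3,0,0.45,0,0,0,0,-8,0,0.45,0,0,0,0,-15,0,0.45]
}}

```text
time_s: 13.75
eef_pos: [0.4751, 0.0759, 0.0748]
tcp_rot: [-0.405, 0.58, -0.58, 0.404]
force: [-0.4, 0.2, -1.0]
finger_gap: 0.0413
```

Emit:
{"op": "drive_tool", "data": {
  "series": [0,0,0,0,-30,0,0.45,0,0,0,0,-40,0,0.45,0,0,0,0,-50,0,0.45,0,0,0,0,-20,0,0.45,0,0,0,0,0,0,0.45]
}}

```text
time_s: 14.25
eef_pos: [0.4778, 0.0766, 0.2185]
tcp_rot: [0.402, -0.579, 0.58, -0.407]
force: [-0.3, -0.5, -0.1]
finger_gap: 0.0413
```

```bash
python3 - <<'E'
from h import *
c=camera('scene');d=camera('top')
q=proj(c,(.49,.1,.09)).astype(int);q2=proj(d,(.49,.1,.09)).astype(int)
a=cv2.resize(np.array(c['frame'])[q[1]-45:q[1]+55,q[0]-80:q[0]+80,::-1],None,fx=3,fy=3,interpolation=2)
b=cv2.resize(np.array(d['frame'])[q2[1]-50:q2[1]+50,q2[0]-80:q2[0]+80,::-1],None,fx=3,fy=3,interpolation=2)
cv2.imwrite('pics/c5.png',np.vstack([a,b])[:600])
p=(.5,.142,-.353);co,si=np.cos(p[2]),np.sin(p[2])
for n,k in (('scene',c),('top',d)):
  for nm,z in [('cover_rib',.107),('hook_knob',.129),('stapler_center',.056)]:
    r=pinpoint(k,nm)
    if r: e=atz(k,r[0]['pixel'],z)[:2]-p[:2];print(n,nm,round(r[0]['confidence'],2),np.round([co*e[0]+si*e[1],-si*e[0]+co*e[1]],4))
togo((.476,.0768,.2),-.353)
E
```

```text
scene cover_rib 0.74 [-0.0089  0.1169]
scene hook_knob 0.66 [ 0.0017 -0.1796]
scene stapler_center 0.8 [-0.0003 -0.0624]
top hook_knob 0.58 [-0.0036 -0.1805]
top stapler_center 0.76 [-0.0126 -0.0697]
t 14.65 pos [0.4751 0.0759 0.2137] gap 0.04134419472898393 F [-0.07 -0.42  0.43] | wy 0.001 shift now-axes [-1.2 13.7  0.6] after turn [-1.2 13.7  0.6] ydir [-0.002 -0.001 -1.   ]
```

View pics/c5.png

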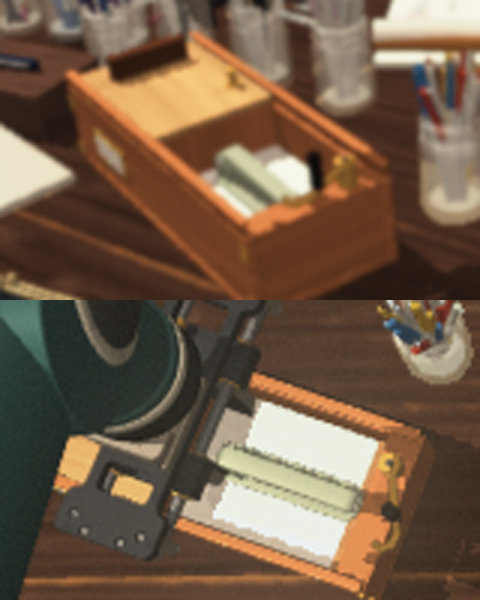

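The stapler lies flat in the well: (265,170) in the scene crop, along the box in the top crop. Now I go behind the rib with the jaws shut.

Emit:
{"op": "drive_tool", "data": {
  "series": [0,0,0,-40,0,0,0,0,0,0,-45,0,0,0,0,0,0,-45,0,0,0,0,0,0,-45,0,0.8,0,0,0,0,-45,0,0,0]
}}

```text
time_s: 15.15
eef_pos: [0.5525, 0.2839, 0.2137]
tcp_rot: [0.405, -0.58, 0.58, -0.404]
force: [0.4, -0.3, 0.5]
finger_gap: 0.0037
```

Emit:
{"op": "drive_tool", "data": {
  "series": [0,0,0,-23,0,0,0,0,0,0,0,20,0,0,0,0,0,0,35,0,0,0,0,0,0,25,0,0,0,0,0,0,0,0,0]
}}

```text
time_s: 15.65
eef_pos: [0.5574, 0.3026, 0.13]
tcp_rot: [0.408, -0.58, 0.58, -0.402]
force: [-0.1, -0.9, 0.1]
finger_gap: 0.0005
```

```bash
python3 - <<'E'
from h import *
c=camera('scene')
q=proj(c,(.55,.27,.11)).astype(int)
cv2.imwrite('pics/c6.png',cv2.resize(np.array(c['frame'])[q[1]-50:q[1]+50,max(q[0]-70,0):q[0]+70,::-1],None,fx=5,fy=5,interpolation=2))
s=state();e=s['eef_pos'][:2]-[.5,.142];co,si=np.cos(-.353),np.sin(-.353)
print('box xy',co*e[0]+si*e[1],-si*e[0]+co*e[1],s['eef_pos'],s['force'])
togo((.476,.0768,.104),-.353)
E
```

```text
box xy -0.00041007011493138235 0.17163910171762076 [0.55895332 0.30319757 0.13251419] [-0.41529122 -0.26004238  1.18097231]
t 15.7 pos [0.559  0.3032 0.1325] gap 0.000255600905981542 F [-0.42 -0.26  1.18] | wy 0.001 shift now-axes [241.   29.5   0.3] after turn [241.   29.5   0.5] ydir [-0.004 -0.003 -1.   ]
```

View pics/c6.png

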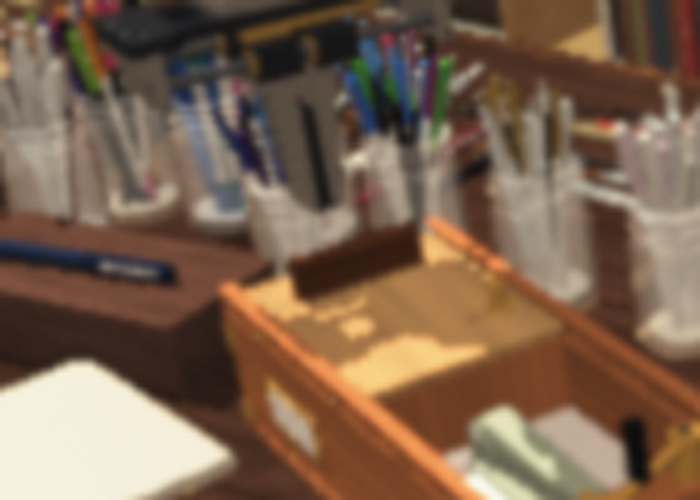

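Emit:
{"op": "drive_tool", "data": {
  "series": [0,0,0,0,15,0,0,0,0,0,0,13,0,0,0,0,0,0,0,0,0,0,0,0,6,0,0,0,0,0,0,6,0,0,0]
}}

```text
time_s: 16.2
eef_pos: [0.5562, 0.2924, 0.1072]
tcp_rot: [0.404, -0.58, 0.58, -0.405]
force: [-0.0, -1.0, -0.0]
finger_gap: 0.0004
```

Emit:
{"op": "drive_tool", "data": {
  "series": [0,0,0,6,0,0,0,0,0,0,6,0,0,0,0,0,0,10,0,0,0,0,0,0,12,0,0,0,0,0,0,14,0,0,0]
}}

```text
time_s: 16.7
eef_pos: [0.5396, 0.2472, 0.1072]
tcp_rot: [0.404, -0.58, 0.58, -0.405]
force: [0.8, 2.1, 1.6]
finger_gap: 0.0001
```

Emit:
{"op": "drive_tool", "data": {
  "series": [0,0,0,14,0,0,0,0,0,0,14,0,0,0,0,0,0,14,0,0,0,0,0,0,14,0,0,0,0,0,0,14,0,0,0]
}}

```text
time_s: 17.2
eef_pos: [0.515, 0.1808, 0.1067]
tcp_rot: [0.405, -0.58, 0.58, -0.405]
force: [2.7, 1.9, 1.0]
finger_gap: 0.0004
```

```bash
cat >> h.py <<'E'
def bx():
    s=state();e=s['eef_pos'][:2]-[.5,.142];co,si=np.cos(-.353),np.sin(-.353);f=s['force']
    print('t',s['time_s'],'TCP box',np.round([co*e[0]+si*e[1],-si*e[0]+co*e[1],s['eef_pos'][2]],4),'F box',np.round([co*f[0]+si*f[1],-si*f[0]+co*f[1],f[2]],2))
def look(names):
    co,si=np.cos(-.353),np.sin(-.353)
    for n in ('scene','top'):
        k=camera(n)
        for nm,z in names:
            r=pinpoint(k,nm)
            if r: e=atz(k,r[0]['pixel'],z)[:2]-[.5,.142];print(n,nm,round(r[0]['confidence'],2),np.round([co*e[0]+si*e[1],-si*e[0]+co*e[1]],4))
E
python3 -c "
from h import *
bx();look([('cover_rib',.107)])"
```

```text
t 17.2 TCP box [0.0007 0.0416 0.1067] F box [1.88 2.68 1.05]
scene cover_rib 0.6 [-0.0019  0.0298]
top cover_rib 0.68 [-0.0043  0.0252]
```

Emit:
{"op": "drive_tool", "data": {
  "series": [0,0,0,10,0,0,0,0,0,0,10,0,0,0,0,0,0,8,0,0,0,0,0,0,4,0,0,0,0,0,0,2,0,0,0]
}}

```text
time_s: 17.9
eef_pos: [0.5032, 0.1495, 0.1066]
tcp_rot: [-0.405, 0.58, -0.58, 0.404]
force: [-1.0, 1.7, 0.2]
finger_gap: 0.0003
```

Emit:
{"op": "drive_tool", "data": {
  "series": [0,0,0,2,0,0,0,0,0,0,2,0,0,0,0,0,0,2,0,0,0,0,0,0,1,0,0,0,0,0,0,0,0,0,0]
}}

```text
time_s: 18.4
eef_pos: [0.5013, 0.1432, 0.1067]
tcp_rot: [0.405, -0.58, 0.58, -0.405]
force: [-0.2, 0.5, -0.6]
finger_gap: 0.0002
```

```bash
python3 -c "
from h import *
bx()"
```

```text
t 18.4 TCP box [0.0008 0.0016 0.1067] F box [-0.33  0.39 -0.59]
```

Emit:
{"op": "drive_tool", "data": {
  "series": [0,0,0,1,0,0,0,0,0,0,1,0,0,0,0,0,0,1,0,0,0,0,0,0,1,0,0,0,0,0,0,1,0,0,0]
}}

```text
time_s: 18.9
eef_pos: [0.4997, 0.1387, 0.1067]
tcp_rot: [0.405, -0.58, 0.58, -0.405]
force: [0.7, 1.4, -1.3]
finger_gap: 0.0006
```

Emit:
{"op": "drive_tool", "data": {
  "series": [0,0,0,1,0,0,0,0,0,0,1,0,0,0,0,0,0,1,0,0,0,0,0,0,1,0,0,0,0,0,0,1,0,0,0]
}}

```text
time_s: 19.4
eef_pos: [0.4994, 0.1381, 0.1069]
tcp_rot: [-0.403, 0.58, -0.579, 0.408]
force: [5.4, 13.0, -8.3]
finger_gap: 0.0006
```

The stop is felt: 14 N at TCP box y −4 mm, with no further travel. Retreat and check the cover and knob.

Emit:
{"op": "drive_tool", "data": {
  "series": [0,0,0,-6,0,0,0,0,0,0,-4,0,0,0,0,0,0,0,-25,0,0,0,0,0,0,-35,0,0.26,0,0,0,0,0,0,0.26]
}}

```text
time_s: 19.9
eef_pos: [0.5038, 0.1433, 0.1703]
tcp_rot: [0.402, -0.579, 0.581, -0.407]
force: [0.5, 0.4, 0.1]
finger_gap: 0.0145
```

```bash
python3 - <<'E'
from h import *
bx();look([('cover_rib',.107),('hook_knob',.129),('hook_pivot',.104)])
togo((.476,.0768,.16),-.353)
E
```

```text
t 19.9 TCP box [0.0031 0.0025 0.1703] F box [0.28 0.57 0.09]
scene cover_rib 0.67 [-0.002  -0.0192]
scene hook_knob 0.6 [ 0.0019 -0.1718]
scene hook_pivot 0.95 [ 0.0313 -0.1618]
top cover_rib 0.69 [ 0.0071 -0.0221]
top hook_knob 0.51 [-0.0043 -0.1818]
top hook_pivot 0.65 [ 0.0312 -0.1617]
t 20.3 pos [0.5006 0.1432 0.1658] gap 0.023927713182018685 F [0.33 0.44 0.36] | wy 0.001 shift now-axes [70.8  5.9 -0.2] after turn [70.8  5.9 -0.2] ydir [-0.002 -0.001 -1.   ]
```

Emit:
{"op": "drive_tool", "data": {
  "series": [0,0,0,30,0,0,0.3,0,0,0,45,0,-1,0.3,0,0,0,45,0,0,0.3,0,0,0,45,0,0,0.3,0,0,0,16,0,0,0.3]
}}

```text
time_s: 20.8
eef_pos: [0.4358, -0.0299, 0.1663]
tcp_rot: [-0.404, 0.581, -0.581, 0.403]
force: [-0.1, 1.4, 0.4]
finger_gap: 0.0274
```

Emit:
{"op": "drive_tool", "data": {
  "series": [0,-0.147,0,0,0,0,0.3,0,-0.147,0,0,0,0,0.3,0,-0.147,0,0,0,0,0.3,0,-0.147,0,0,0,0,0.3,0,-0.147,0,0,0,0,0.3]
}}

```text
time_s: 21.3
eef_pos: [0.4376, -0.0262, 0.1663]
tcp_rot: [0.587, -0.394, 0.394, -0.587]
force: [-0.4, -0.3, -0.2]
finger_gap: 0.0273
```

Emit:
{"op": "drive_tool", "data": {
  "series": [0,-0.147,0,0,0,0,0.3,0,-0.147,0,0,0,0,0.3,0,-0.147,0,0,0,0,0.3,0,-0.147,0,0,0,0,0.3,0,-0.147,0,0,0,0,0.3]
}}

```text
time_s: 21.8
eef_pos: [0.4376, -0.0262, 0.1662]
tcp_rot: [0.69, -0.157, 0.156, -0.689]
force: [-0.5, 0.8, -0.1]
finger_gap: 0.0272
```

Emit:
{"op": "drive_tool", "data": {
  "series": [0,-0.147,0,0,0,0,0.3,0,-0.147,0,0,0,0,0.3,0,-0.147,0,0,0,0,0.3,0,-0.147,0,0,0,0,0.3,0,0,0,0,0,0,0.3]
}}

```text
time_s: 22.3
eef_pos: [0.4376, -0.0262, 0.1663]
tcp_rot: [-0.705, -0.048, 0.048, 0.705]
force: [0.1, 0.7, 1.0]
finger_gap: 0.0275
```

```bash
python3 - <<'E'
from h import *
bx()
togo((.5-.001*.938-.346*.18,.142+.001*.346-.938*.18,.119),-.353+2.06)
c=camera('scene');q=proj(c,state()['eef_pos']).astype(int)
cv2.imwrite('pics/c7.png',cv2.resize(np.array(c['frame'])[q[1]-50:q[1]+50,q[0]-70:q[0]+70,::-1],None,fx=5,fy=5,interpolation=2))
look([('hook_knob',.129)])
E
```

```text
t 22.3 TCP box [-0.0004 -0.1794  0.1663] F box [-0.18  0.73  0.97]
t 22.3 pos [ 0.4376 -0.0262  0.1663] gap 0.027466061274900495 F [0.09 0.75 0.97] | wy -0.0007 shift now-axes [-0.8 47.3 -0.2] after turn [-0.8 47.3 -0.2] ydir [-0.001 -0.    -1.   ]
scene hook_knob 0.48 [-0.002  -0.1902]
top hook_knob 0.39 [-0.0033 -0.1799]
```

View pics/c7.png

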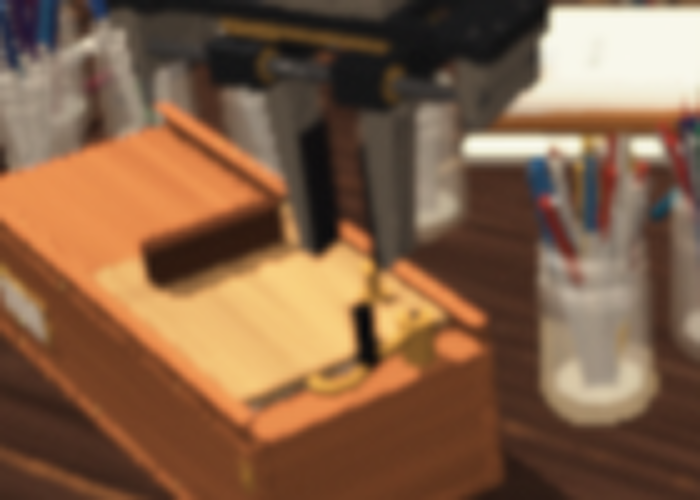

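```bash
python3 - <<'E'
from h import *
s=state();c=camera('scene');q=proj(c,s['eef_pos']).astype(int)
co,si=np.cos(-.353),np.sin(-.353)
for (u,v),z in [((361,305),.139),((366,335),.122),((370,363),.106)]:
    p=(q[0]-70+u/5-.5,q[1]-50+v/5-.5);e=atz(c,p,z)[:2]-[.5,.142];b=np.array([co*e[0]+si*e[1],-si*e[0]+co*e[1]])
    print(np.round(b,4),np.arctan2(.035-b[0],b[1]+.161))
E
```

```text
[-0.0012 -0.1784] 2.0193689090912423
[-0.0005 -0.1782] 2.022196449495332
[-1.00e-04 -1.78e-01] 2.021557937651472
```

Emit:
{"op": "drive_tool", "data": {
  "series": [0,0,0,0,10,0,0.3,0,0,0,0,15,0,0.3,0,0,0,0,12,0,0.3,0,0,0,0,10,0,0.3,0,0,0,0,0,0,0.3]
}}

```text
time_s: 23.1
eef_pos: [0.4368, -0.0261, 0.1181]
tcp_rot: [0.706, 0.047, -0.049, -0.705]
force: [0.2, 0.4, -0.3]
finger_gap: 0.0276
```

Emit:
{"op": "drive_tool", "data": {
  "series": [0,0.14,0,0.4,0,5.9,0.3,0,0.14,0,0.4,0,5.9,0.3,0,0.14,0,0.4,0,5.9,0.3,0,0.14,0,0.4,0,5.9,0.3,0,0,0,0,0,0,0.3]
}}

```text
time_s: 23.6
eef_pos: [0.4415, -0.0024, 0.1198]
tcp_rot: [-0.691, 0.149, -0.149, 0.691]
force: [-0.7, -0.8, -0.5]
finger_gap: 0.0277
```

```bash
cat >> h.py <<'E'
def arc():
    s=state();z=Ro.from_quat(s['tcp_rot']).as_matrix()[:,2];e=s['eef_pos'][:2]-[.5,.142];co,si=np.cos(-.353),np.sin(-.353)
    v=np.array([co*e[0]+si*e[1]-.035,-si*e[0]+co*e[1]+.161]);print('angle TCP',np.arctan2(-v[0],v[1]),'r',np.hypot(*v),'z ang',np.arctan2(z[1],z[0])+.353)
E
python3 - <<'E'
from h import *
bx();arc();look([('hook_knob',.129)])
E
```

```text
t 23.6 TCP box [-0.005  -0.1557  0.1198] F box [-0.37 -0.94 -0.46]
angle TCP 1.4394780526027866 r 0.04030727150824312 z ang 1.4997571292655105
scene hook_knob 0.7 [-0.0063 -0.1564]
```

Emit:
{"op": "drive_tool", "data": {
  "series": [0,0.14,0,0.3,0,5.8,0.3,0,0.14,0,0.3,0,5.8,0.3,0,0.14,0,0.3,0,5.8,0.3,0,0.14,0,0.3,0,5.8,0.3,0,0.14,0,0.3,0,5.8,0.3]
}}

```text
time_s: 24.3
eef_pos: [0.4607, 0.0173, 0.1197]
tcp_rot: [0.597, -0.378, 0.378, -0.597]
force: [-1.0, -0.9, -0.3]
finger_gap: 0.0276
```

```bash
python3 - <<'E'
from h import *
bx();arc();look([('hook_knob',.129)])
E
```

```text
t 24.3 TCP box [ 0.0062 -0.1306  0.1197] F box [-0.59 -1.22 -0.25]
angle TCP 0.7591030024499738 r 0.041840493058058745 z ang 0.7944887345959981
scene hook_knob 0.56 [-0.0027 -0.1439]
top hook_knob 0.47 [-0.0043 -0.1348]
```

Emit:
{"op": "drive_tool", "data": {
  "series": [0,0.14,0,0.4,0,5.8,0.3,0,0.14,0,0.4,0,5.8,0.3,0,0.14,0,0.4,0,5.8,0.3,0,0.14,0,0.4,0,5.8,0.3,0,0.1,0,0.3,0,4.2,0.3]
}}

```text
time_s: 25.0
eef_pos: [0.4871, 0.0206, 0.1196]
tcp_rot: [-0.443, 0.551, -0.551, 0.443]
force: [-1.5, -0.9, 0.6]
finger_gap: 0.0275
```

```bash
python3 - <<'E'
from h import *
bx();arc();look([('hook_knob',.129)])
E
```

```text
t 25.0 TCP box [ 0.0299 -0.1184  0.1196] F box [-1.12 -1.41  0.62]
angle TCP 0.11890948428080066 r 0.04290538359533902 z ang 0.13737722548664652
scene hook_knob 0.62 [ 0.0161 -0.1255]
top hook_knob 0.42 [ 0.0179 -0.1198]
```

Emit:
{"op": "drive_tool", "data": {
  "series": [0,0.07,0,0.2,0,3,0.3,0,0.07,0,0.2,0,3,0.3,0,0,0,0,0,2,0.3,0,0,0,0,0,1.5,0.3,0,0,0,0,0,0,0.3]
}}

```text
time_s: 25.7
eef_pos: [0.4965, 0.0178, 0.1196]
tcp_rot: [-0.405, 0.58, -0.58, 0.405]
force: [-0.9, 0.7, 0.7]
finger_gap: 0.0274
```

Emit:
{"op": "drive_tool", "data": {
  "series": [0,0,0,0,0,1,0.3,0,0,0,0,0,1,0.3,0,0,0,0,0,1,0.3,0,0,0,0,0,0,0.3,0,0,0,0,0,0,0.3]
}}

```text
time_s: 26.2
eef_pos: [0.4995, 0.0165, 0.1197]
tcp_rot: [0.404, -0.58, 0.58, -0.404]
force: [-0.7, 0.1, -0.5]
finger_gap: 0.0275
```

```bash
python3 - <<'E'
from h import *
bx();arc();look([('hook_knob',.129)])
E
```

```text
t 26.2 TCP box [ 0.0429 -0.1179  0.1197] F box [-0.72 -0.11 -0.49]
angle TCP -0.18205358350864467 r 0.04377629808402981 z ang -0.0008066001382409649
scene hook_knob 0.66 [ 0.0318 -0.1173]
```

Emit:
{"op": "drive_tool", "data": {
  "series": [0,0,0,0,0,0.8,0.3,0,0,0,0,0,0.8,0.3,0,0,0,0,0,0.8,0.3,0,0,0,0,0,0.6,0.3,0,0,0,0,0,0,0.3]
}}

```text
time_s: 26.9
eef_pos: [0.5006, 0.0162, 0.1194]
tcp_rot: [-0.405, 0.581, -0.579, 0.403]
force: [-4.9, 1.8, 5.7]
finger_gap: 0.0277
```

The stop is felt (5 N, tool held back). I'll centre the fingers off the knob, rise clear and take a check look.

Emit:
{"op": "drive_tool", "data": {
  "series": [0,0,0,0,0,-4,0.3,0,0,0,0,0,-5,0.3,0,0,0,0,0,0,0.3,0,0,0,0,-10,0,0.3,0,0,0,0,-25,0,0.3]
}}

```text
time_s: 27.4
eef_pos: [0.4927, 0.0184, 0.1542]
tcp_rot: [-0.405, 0.58, -0.58, 0.403]
force: [-0.2, 0.3, -0.3]
finger_gap: 0.0276
```

Emit:
{"op": "drive_tool", "data": {
  "series": [0,0,0,0,-50,0,0.3,0,0,0,0,-50,0,0.3,0,0,0,40,-30,0,0.3,0,0,0,40,0,0,0.3,0,0,0,40,0,0,0.3]
}}

```text
time_s: 27.9
eef_pos: [0.4525, -0.0954, 0.2865]
tcp_rot: [0.403, -0.58, 0.581, -0.406]
force: [0.5, -0.3, -1.0]
finger_gap: 0.0276
```

Emit:
{"op": "drive_tool", "data": {
  "series": [0,0,0,45,0,0,0.3,0,0,0,45,0,0,0.3,0,0,0,45,0,0,0.3,0,0,0,0,0,0,0.3,0,0,0,0,0,0,0.3]
}}

```text
time_s: 28.4
eef_pos: [0.4051, -0.2214, 0.2853]
tcp_rot: [0.403, -0.581, 0.581, -0.404]
force: [0.1, 0.0, -0.3]
finger_gap: 0.0275
```

```bash
python3 - <<'E'
from h import *
bx();look([('hook_knob',.129),('cover_rib',.107),('hook_pivot',.104)])
c=camera('scene');d=camera('top')
q=proj(c,(.49,.1,.09)).astype(int);q2=proj(d,(.49,.1,.09)).astype(int)
a=cv2.resize(np.array(c['frame'])[q[1]-45:q[1]+55,q[0]-80:q[0]+80,::-1],None,fx=3,fy=3,interpolation=2)
b=cv2.resize(np.array(d['frame'])[q2[1]-50:q2[1]+50,q2[0]-80:q2[0]+80,::-1],None,fx=3,fy=3,interpolation=2)
cv2.imwrite('pics/c8.png',np.vstack([a,b]))
E
```

```text
t 28.4 TCP box [ 0.0366 -0.3738  0.2853] F box [ 0.06  0.07 -0.27]
scene hook_knob 0.63 [ 0.028  -0.1335]
scene cover_rib 0.68 [-0.0004 -0.0014]
scene hook_pivot 0.69 [ 0.0351 -0.1613]
top hook_knob 0.67 [ 0.028 -0.119]
top cover_rib 0.97 [ 0.0023 -0.0182]
top hook_pivot 0.89 [ 0.0352 -0.1679]
```

View pics/c8.png

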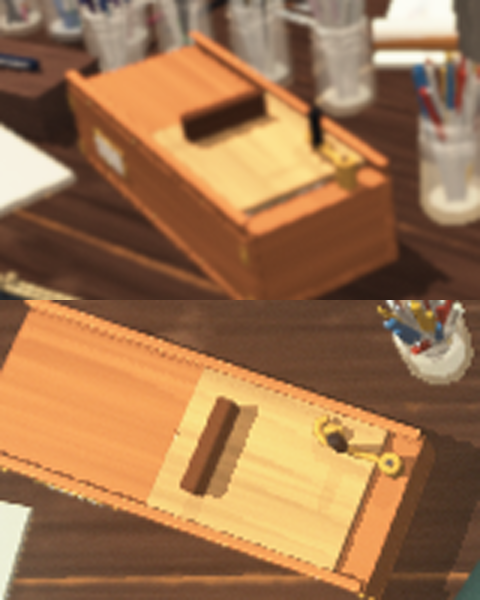

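The cover is over the well with the hook round the stud near (328,432), the knob at (335,440) and the pivot at (388,463). There is a thin dark line at the cover's −y edge, so I'll quantify both the cover and the hook.

```bash
python3 - <<'E'
from h import *
c=camera('scene');d=camera('top')
q=proj(c,(.49,.1,.09)).astype(int);q2=proj(d,(.49,.1,.09)).astype(int)
co,si=np.cos(-.353),np.sin(-.353)
def b(k,p,z):
    e=atz(k,p,z)[:2]-[.5,.142];return np.round([co*e[0]+si*e[1],-si*e[0]+co*e[1]],4)
T=lambda u,v,z:b(d,(q2[0]-80+u/3-.33,q2[1]-50+(v-300)/3-.33),z)
S=lambda u,v,z:b(c,(q[0]-80+u/3-.33,q[1]-45+v/3-.33),z)
print('cover +y edge',T(200,372,.094),T(150,500,.094),'-y edge',T(383,445,.094),T(335,568,.094))
print('pivot',T(389,463,.112),'rail end',T(425,432,.1),T(360,590,.1),T(0,458,.1))
print('knob top (scene)',S(315,108,.139),S(320,143,.106))
# zoomed top view with where model points for hook angle 0 / 0.15 land
W=lambda X:np.array([.5+co*X[0]-si*X[1],.142+si*X[0]+co*X[1],X[2]])
x0,y0=q2[0]+5,q2[1]-25;K=9
im=cv2.resize(np.array(d['frame'])[y0:y0+45,x0:x0+60,::-1],None,fx=K,fy=K,interpolation=2)
def dot(X,col):
    p=((proj(d,W(X))+.5-[x0,y0])*K).astype(int);cv2.circle(im,tuple(int(v) for v in p),3,col,-1)
for a,col in((0,(0,255,0)),(.15,(0,0,255))):
    for z in (.107,.139): dot((.035-.042*np.sin(a),-.161+.042*np.cos(a),z),col)
dot((.035,-.161,.112),(255,0,0));dot((.044,-.107,.112),(255,0,255))
x1,y1=q[0]-0,q[1]-25
im2=cv2.resize(np.array(c['frame'])[y1:y1+45,x1:x1+60,::-1],None,fx=K,fy=K,interpolation=2)
cv2.imwrite('pics/c9.png',np.vstack([im,im2])[:, :])
print(im.shape)
E
python3 -c "
import cv2;i=cv2.imread('pics/c9.png');cv2.imwrite('pics/c9.png',cv2.resize(i,None,fx=.74,fy=.74,interpolation=3))"
```

```text
cover +y edge [0.0559 0.016 ] [-0.0557  0.0117] -y edge [ 0.0493 -0.1478] [-0.057  -0.1485]
pivot [ 0.0349 -0.1617] rail end [ 0.07   -0.1772] [-0.0667 -0.1749] [-0.0645  0.1356]
knob top (scene) [ 0.0391 -0.1173] [ 0.0388 -0.1191]
(405, 540, 3)
```

View pics/c9.png

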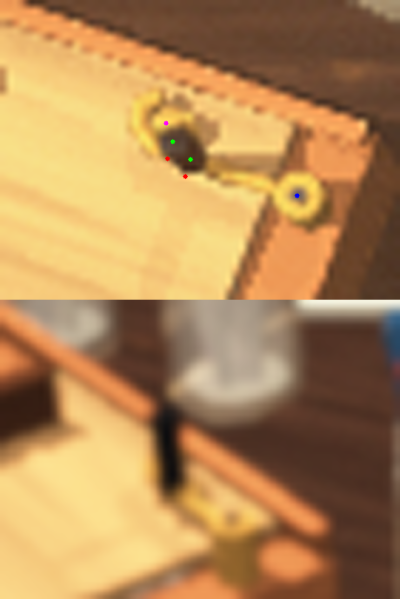

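```bash
python3 -c "
from cell import close_job,state
print(state()['time_s'],state()['force']);print(close_job())"
```

```text
29.0 [-0.17035593  0.87393457  0.44140162]
the job is handed in; nothing more can be done
None
```

I put the stapler away in the well, pushed the cover shut and swung the hook closed round its stud. I handed the job in at 29 s of the 64 s allowed; `close_job()` reports no verdict.

- **Stapler:** I gripped it across the arm (finger gap 18 mm) and lowered it flat until the force rose by about 6 N. Its underside was then about 40 mm above the counter. I eased off, let go and backed out. The pictures showed it lying along the box inside the well. I did not see it again once the cover was shut.
- **Cover:** I pushed the rib until it met the stop at about 14 N. In the last top view the cover's −y edge was at about −148 mm. The +y edge was at 12 to 16 mm, which is within about 3 mm of where a shut cover should be.
- **Hook:** I pushed the knob round until it met its stop at about 5 N. Overlaid on the last top view, the knob matches angle 0 and the stud sits inside the crook.

**Checks that disagreed:** the networks' last knob readings put it 7 mm (top) and 16 mm (scene) from the closed position. One scene reading of the rib was about 17 mm off the top view. My own measurements from the pictures and the felt stops did not support these, so I set them aside.

I did not measure the bystanders again at the end. No contact with them showed in the forces or the pictures. The last force reading was near zero, and the arm was clear of everything.

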